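# Refit a stereo microscope: seat the filter, hold the head carrier over its post

### The job

The stereo microscope is being put back together: take the filter slide with the wide square tab out of the rack, drop it into the slot on top of the stand's lamp house until its shoulders sit on the housing, and let go of it. Then lift the head carrier off the bench by its balance point, keeping it level, and bring it over the stand, clamp bore straight above the post and ring above the round stage plate. Finish while still holding it there, level and still, about 30 mm above the post's top and clear of it; do not bump the stand with it and leave everything else on the bench where it is.

Things in the scene. Friction and masses are not known exactly. Their poses are not given: they have to be found in the camera images.
- stand: Microscope stand, fixed: white base 290 x 190 mm, 58 mm high, with rounded corners, a steel post near one end, a round stage plate near the other, a grey lamp house on one long side. Origin on the bench under the base's centre; x runs along the base from the stage plate (x = -65 mm) to the post (x = +95 mm), z up; the lamp house sticks out to y = -178 mm.
- post_top (a point): Centre of the top of the stand's upright post: plain steel, 25 mm diameter, top 210 mm above the bench.
- stage_mid (a point): Centre of the round white stage plate (95 mm diameter) on top of the base, 58 mm above the bench, 160 mm from the post's axis.
- slot (a point): Centre of the slot's mouth on the flat top of the lamp house, 60 mm above the bench, 120 mm to the side (stand's -y) of the stage plate's centre. Slot 51 mm long (stand's x), 8 mm wide (stand's y), 48 mm deep straight down, long edges chamfered 4 mm. Site axes are the stand's. Cooling fins 6 mm high begin 24 mm from the slot on the side away from the stage.
- filter: Filter slide to fit, bare metal with a dark glass window, 60 g, same either way round. Origin: centre of the underside of its shoulders (64 x 10 x 5 mm). Below: blade 46 mm wide (x), 4 thick (y), 42 deep. Above: wide square tab to grip, 38 mm wide (x), 10 thick (y), from 5 to 40 mm above the origin. Upright in an end slot of the rack, shoulders on the rack's top 50 mm above the bench.
- polariser: Another slide, to be left in place, in the rack's other end slot, 90 mm from the filter: the same blade and shoulders but a narrow round-topped tab 16 mm wide, 40 mm high. Origin and axes as for the filter.
- rack: Wooden rack 80 x 135 x 50 mm (x, y, z), fixed to the bench, origin at the centre of its underside; three slots 51 x 8 mm across it at y = -45, 0 and +45 mm, the middle one empty. The slides' x and y axes lie along the rack's.
- carrier: Head carrier, aluminium casting flat on the bench, 0.5 to 0.75 kg. Origin: underside, on the axis of its post bore; x from bore to ring, z up. Block 56 x 56 x 50 mm with 29 mm bore, side knobs 104 mm over all, clamp screw to x = -60 mm. Web 20 mm thick (y), z 6 to 36 mm, flat-sided from x = 36 to 107 mm. Ring 94 mm outside, 76 inside, 28 high, centred at x = 160 mm; its screw ends at x = 225 mm.
- balance (a point): The carrier's balance point: its centre of mass lies here lengthwise, in the middle of the web 55 mm from the bore's axis towards the ring and 26 mm above the underside (z is a good height to grip, across the 20 mm web). Site axes are those of the carrier.
- ring_mid (a point): Centre of the carrier's ring at its underside, 160 mm from the bore's axis.
- eyepiece: Bystander: black eyepiece standing on the bench, 40 mm diameter, 60 mm high; origin under its centre.
- dish: Bystander: small open glass dish, 60 mm diameter, 14 mm high; origin under its centre.
- jar: Bystander: jar with a white cap, 44 mm diameter, 62 mm high; origin under its centre.
- tin: Bystander: round aluminium sample tin, 57 mm diameter, 34 mm high; origin under its centre.
- brush: Bystander: thin brush lying on the bench, 170 mm long; origin under its middle.
- beaker: Bystander: small open white plastic beaker, 42 mm diameter, 45 mm high; origin under its centre.
Things that resemble listed ones, but are neither listed nor needed, are in the scene too. Leave any red look-alike of the filter alone.

How it is judged:
By the outcome, as a careful person would: the job done as asked, in the order asked, and still so for the second after the job is handed in, while the arm keeps its last pose, push and grip.
It also fails if it takes over 72 s, if anything falls off the work surface, if the arm or the gripper's body presses on something with over 40 N, if the wrist force passes 120 N, or if a joint passes its speed limit or range.

### The arm

A 6-joint arm with a two-finger parallel gripper is mounted at the origin on the work surface. World frame = base frame: x ahead of the robot, y to its left, z up, the work surface at z = 0. Lengths are in mm, angles in rad, forces in N, time in s.
With the tool pointing down it reaches from about 350 to 875 mm from the base axis. Payload 4.2 kg.
Tool frame: the origin (TCP) lies on the centre line of the jaws, within the pads' length; the fingertips stand 25 mm ahead of it and the grasp point (between the pads) lies 6 mm ahead of it; z points along the fingers, y is the direction in which the jaws open and shut (so a half turn about z gives the same grasp; the last joint's range is limited). The gripper opens to 85 mm and grips with 20 to 120 N. Pads are 22 mm wide; open, the fingers measure 114 mm over their backs; the gripper's body (76 mm by 85 mm) begins 54 mm behind the grasp point. The pads swing forward as they close: fully open they stand 13 mm farther back than shut.
Start: joints at [1.381, 0.385, 0.008, 0, -1.194, -0.259], TCP at [271.144, 563.099, 256.312] pointing down, gripper open.
Joint ranges: [-3.14, 3.14], [-1.21, 2.06], [-1.07, 1.41], [-3.16, 2.05], [-2.99, -0.16], [-3.1, 3.1]. Speed limits (rad/s): [2.79, 2.79, 3.14, 3.14, 3.14, 3.14].

### API

Orientations are given as a unit quaternion [x, y, z, w].
In Python, from bench import arm gives the robot as it stands.
- The arm moves only by the tool drive_tool, never from a script. Its argument "plan" is a list of rows, each a list of 2 entries, a list of its own where there are three numbers: the shift along the tool's x, y, z in m, then the turn about the tool's z in degrees. A call has 1 to 12 rows; each row shifts and turns the commanded pose from where the row before left it, along the tool's axes as they then stand; what a row does not reach is not made up. A row lasts 1/8 s, in which the tool goes at most 62.5 mm and 10.7 degrees, less where a joint would pass 70% of its speed; a pose out of reach is approached as far as the arm can. A call with a gripper value outside its range is refused whole. "fingers" is the closure, from -1 (fully open) to 1 (shut), so that 0 is half open, set as the call begins (left out, the last holds). The fingers move at their own pace and stop on an object; the grip force is fixed at half the most. Time passes only in rows, so rows that do not move let the fingers close. It gives the time, the measured TCP pose, the force and the opening at its end, in the units of the state.
- arm.read_state(): the state, without advancing time (a new reading comes with each control period).
- arm.get_image(name): name is "scene" or "top"; returns a dict with "image" (420x560x3 uint8, red, green, blue), "K" (3x3 intrinsics, pixels), "R" (3x3) and "t" (3): a world point X has camera coordinates R X + t. Camera axes: x right, y down, z forward; pixel columns grow to the right and rows downward; lengths in mm; the calibration is good to about 2 mm. A picture is of the moment at which its call begins. There is no depth.
- arm.job_done(): hands the job in, once; it reports no verdict.
The state is a dict: "clock": time; "joints": joint angles; "joint_vel": joint speeds; "joint_efforts": joint torques, N m; "position": TCP position; "ee_rot": TCP orientation; "contact_force": force on the tool from outside, world axes, zero at the start; "wrist_torque": the same for the moment, N m; "gripper_width": finger opening in mm.
Only numpy, scipy, OpenCV 4.12 (cv2) and the standard library are available. Lean on these libraries where they do the work, as an engineer would, in place of code of your own. Each camera call takes 0.05 s, during which the arm holds its last target.

## Working session

There is one attempt and no reset: what is moved stays moved. The work goes in short steps, Python scripts to look and compute and a tool call to move; the robot and the scene stay as the last step left them, time stands still between calls to the robot, and variables do not carry over. Pictures are saved under pics/ and viewed, and the job is handed in when it is done.

Besides the shell and the picture viewer there is one more tool, called after "Emit:" by a JSON object that holds its "method" and its "body". drive_tool: Moves the arm, as the interface text tells. Its arguments: {"type":"object","properties":{"plan":{"type":"array"},"fingers":{"type":"number"}},"required":["plan"]}

```bash
mkdir -p pics; ls; python3 - <<'E'
from bench import arm
import cv2,json,numpy as np
s=arm.read_state();print(s)
for n in("scene","top"):
    d=arm.get_image(n);cv2.imwrite(f"pics/{n}0.png",d["image"][:,:,::-1])
    print(n,np.round(d["K"],1).tolist(),np.round(d["R"],4).tolist(),np.round(d["t"],1).tolist())
E
```

```text
pics
{'clock': 0.0, 'joints': array([ 1.38057572e+00,  3.85541937e-01,  6.68215853e-03, -5.00755293e-04,
       -1.19398850e+00, -2.58590034e-01]), 'joint_vel': array([ 0.00172025,  0.00036389, -0.00117301, -0.00045816, -0.00058824,
       -0.00058882]), 'joint_efforts': array([-2.17905936e-04, -3.92290485e+01,  1.88406086e+01,  4.18613479e+00,
       -4.55878529e-03, -5.52391327e-06]), 'position': array([270.94476204, 562.65665378, 255.25212577]), 'ee_rot': array([ 9.74905514e-01, -2.22616560e-01, -1.97515686e-04,  1.03332984e-03]), 'contact_force': array([-0.03916632, -0.33800373,  0.7565062 ]), 'wrist_torque': array([ 0.00621541, -0.00992034, -0.0164    ]), 'gripper_width': 85.20857826558105}
scene [[477.7, 0.0, 281.3], [0.0, 477.7, 208.5], [0.0, 0.0, 1.0]] [[-0.0905, 0.9959, -0.0014], [0.645, 0.0575, -0.762], [-0.7588, -0.0699, -0.6475]] [34.1, -251.0, 1878.4]
top [[480.9, 0.0, 270.3], [0.0, 480.9, 208.4], [0.0, 0.0, 1.0]] [[0.0222, -0.9997, 0.0091], [-0.9932, -0.0231, -0.1141], [0.1143, -0.0065, -0.9934]] [22.2, 572.8, 1151.0]
```

View pics/scene0.png

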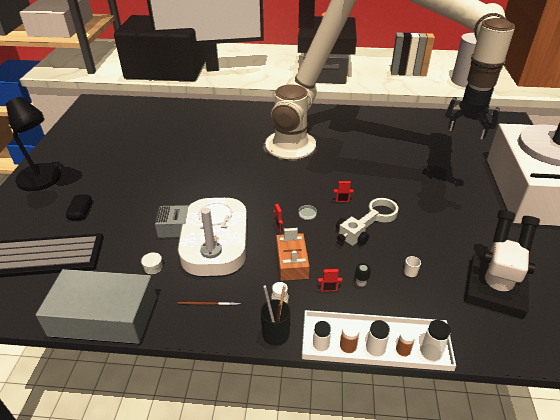

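View pics/top0.png

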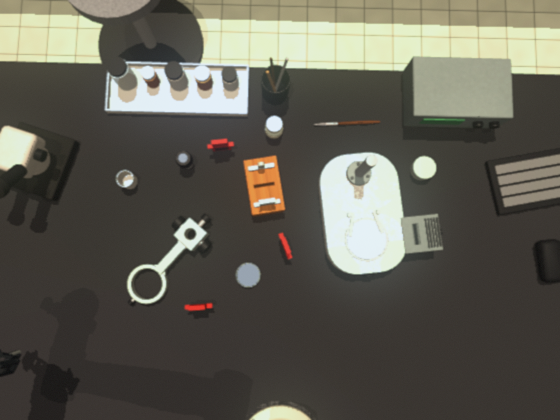

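Scene: the stand is at (212,235), the lamp house at (172,220), the rack at (292,257) and the carrier at (367,218). Top: rack (264,188), lamp house (420,233), post top (368,160), carrier bore (190,233), ring (147,284). I'll enlarge these.

```bash
cat > h.py <<'E'
import numpy as np,cv2
from bench import arm
def cam(n):return arm.get_image(n)
def ray(d,u,v,z):
    K,R,t=map(np.array,(d["K"],d["R"],d["t"]))
    c=-R.T@t; r=R.T@np.linalg.inv(K)@np.array([u,v,1.]); return c+r*(z-c[2])/r[2]
def proj(d,X):
    p=np.array(d["K"])@(np.array(d["R"])@np.asarray(X,float)+np.array(d["t"])); return p[:2]/p[2]
def tri(d1,p1,d2,p2):
    A=[np.array(d["K"])@np.c_[d["R"],d["t"]] for d in(d1,d2)]
    X=cv2.triangulatePoints(A[0],A[1],np.array(p1,float).reshape(2,1),np.array(p2,float).reshape(2,1));return (X[:3]/X[3]).ravel()
def crop(d,u0,v0,u1,v1,k,name,pts=[]):
    im=d["image"][v0:v1,u0:u1,::-1].copy()
    im=cv2.resize(im,None,fx=k,fy=k,interpolation=cv2.INTER_CUBIC)
    for p in pts:cv2.circle(im,(int((p[0]+.5-u0)*k),int((p[1]+.5-v0)*k)),2,(255,0,255),-1)
    for u in range((u0+9)//10*10,u1,10):
        cv2.line(im,(int((u-u0+.5)*k),0),(int((u-u0+.5)*k),6),(0,255,255),1);cv2.putText(im,str(u),(int((u-u0+.5)*k)-10,18),0,.38,(0,255,255),1)
    for v in range((v0+9)//10*10,v1,10):
        cv2.line(im,(0,int((v-v0+.5)*k)),(6,int((v-v0+.5)*k)),(0,255,255),1);cv2.putText(im,str(v),(8,int((v-v0+.5)*k)+4),0,.38,(0,255,255),1)
    cv2.imwrite("pics/"+name,im)
E
python3 - <<'E'
from h import *
T=cam("top");S=cam("scene")
crop(T,235,145,295,225,7,"t_rack.png")
crop(T,310,145,450,280,5,"t_stand.png")
crop(T,120,205,220,310,5,"t_car.png")
crop(S,260,170,350,300,4,"s_rack.png")
crop(S,150,190,255,280,7,"s_stand.png")
E
```

```text
(no output)
```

View pics/t_rack.png

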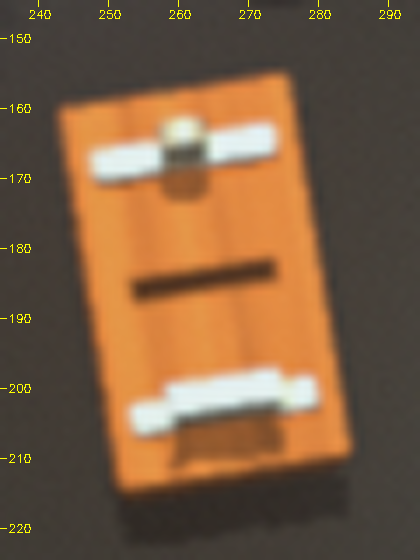

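View pics/t_stand.png

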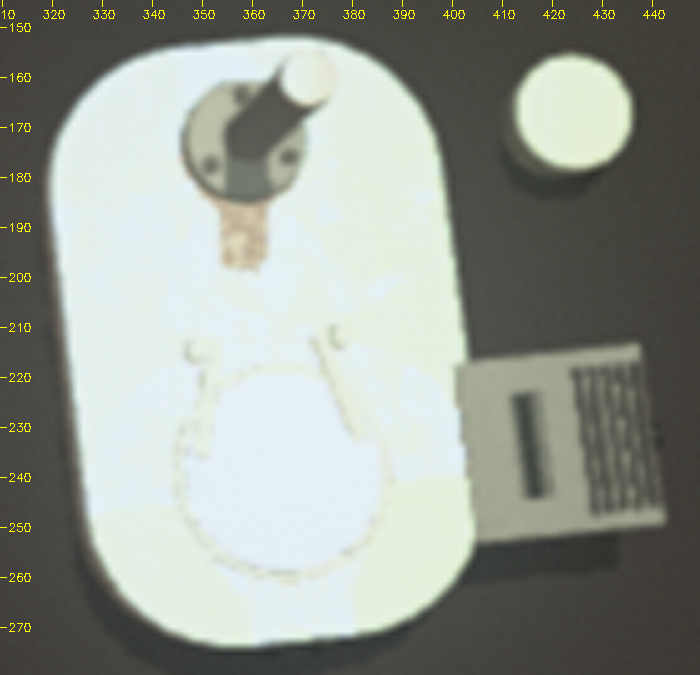

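View pics/t_car.png

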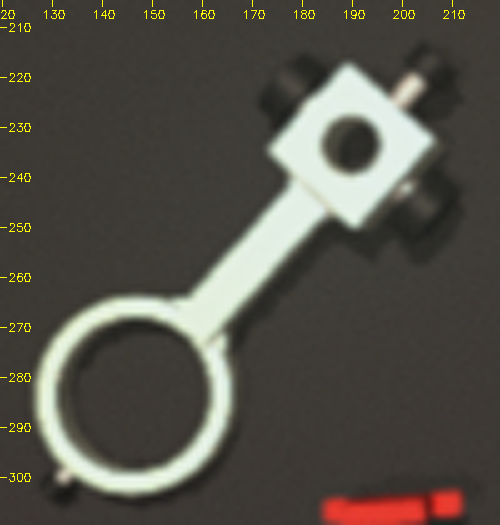

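View pics/s_rack.png

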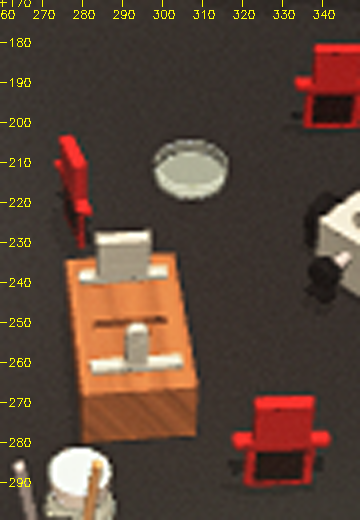

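View pics/s_stand.png

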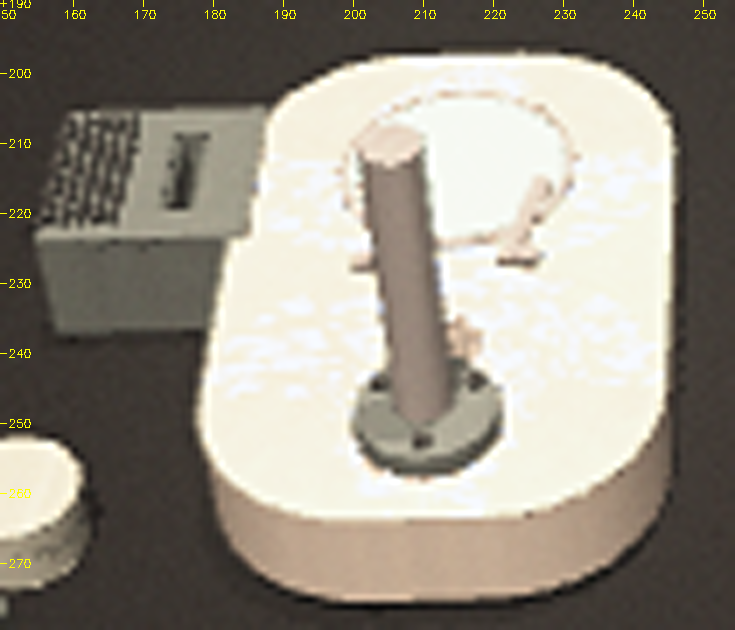

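Candidates for the filter in the top view: wide bare-metal tab (267,200), narrow-tab polariser (262,163), and red look-alikes (220,144), (286,246) and (199,307). In the crops, the bare-metal slide with the wide square tab is the one at the rack's (267,201) end, scene (292,257→ tab at 290,234). That is the filter.

```bash
python3 - <<'E'
from h import *
from scipy.optimize import least_squares
T=cam("top");S=cam("scene")
def fit(obs,x0):
    # obs: list (cam, local xyz, uv)
    def X(q,l):
        c,s=np.cos(q[2]),np.sin(q[2]);return [q[0]+c*l[0]-s*l[1],q[1]+s*l[0]+c*l[1],l[2]]
    f=lambda q:np.concatenate([proj(d,X(q,l))-uv for d,l,uv in obs])
    r=least_squares(f,x0,x_scale=[100,100,1]);print(np.round(r.x,3),"deg",np.degrees(r.x[2]).round(2));print(np.round(r.fun.reshape(-1,2),1).tolist());return r.x
# quick rays
for n,u,v,z in [("rackslot",264.2,184.2,50),("filt tab",267,200,90),("pol sh",262,166,55),("post",371.5,160,210),("stage",366,238.7,58),("slot",416,233.5,60),("bore",190,233.3,50),("ring",146.5,283.8,28)]:
    print(n,ray(T,u,v,z).round(1))
print("post S",ray(S,205.5,210.5,210).round(1),"slot S",ray(S,176,214,60).round(1), "tri post",tri(T,(371.5,160),S,(205.5,210.5)),tri(T,(416,233.5),S,(176,214)))
print("filt tab top S",ray(S,290.5,229,90))
E
```

```text
rackslot [629.3  51.5  50. ]
filt tab [585.3  43.8  90. ]
pol sh [673.3  57.9  55. ]
post [ 660.  -175.7  210. ]
stage [ 501.6 -195.5   58. ]
slot [ 516.7 -315.1   60. ]
bore [505.4 227.2  50. ]
ring [382.  330.9  28. ]
post S [ 660.9 -173.6  210. ] slot S [ 514.2 -313.1   60. ] tri post [ 660.01698525 -174.84029906  209.42244904] [ 516.3686671  -313.30855413   62.17950301]
filt tab top S [582.8930884   45.40129552  90.        ]
```

```bash
cat >> h.py <<'E'
from scipy.spatial.transform import Rotation as Ro
def go(tx,ty,tz,theta):
    """tz = TCP height. theta = tool x heading deg"""
    s=arm.read_state();R=Ro.from_quat(s["ee_rot"]).as_matrix();p=s["position"]
    th=np.degrees(np.arctan2(R[1,0],R[0,0]));dw=np.array([tx,ty,tz])-p
    turn=(th-theta+180)%360-180
    print("clock",s["clock"],"pos",p.round(1),"theta",th.round(2),"tilt",np.degrees(np.arccos(-R[2,2])).round(2),"F",np.round(s["contact_force"],1),"w",round(s["gripper_width"],1),"j6",s["joints"][5].round(2))
    a=np.radians(theta);Rt=np.array([[np.cos(a),np.sin(a),0],[np.sin(a),-np.cos(a),0],[0,0,-1]])
    print("turn",turn.round(2),"shift now",(R.T@dw/1000).round(4),"shift after turn",(Rt.T@dw/1000).round(4))
E
python3 - <<'E'
from h import *
T=cam("top")
a=lambda p,q:(np.degrees(np.arctan2(*(q-p)[1::-1]))).round(2)
def L(p,q,z):P=ray(T,*p,z);Q=ray(T,*q,z);print(P.round(1),Q.round(1),a(P,Q),np.linalg.norm(P-Q).round(1))
L((251.5,214.5),(242.5,160),50);L((285,209.5),(276,155),50);L((276,155),(242.5,160),50)
L((253.5,186.7),(274.5,182.8),50)
print("stand");L((443,249),(437,213.5),60);L((405,254),(401,218),60);L((401,218),(437,213.5),60)
L((418.5,244),(414,222.5),60)
print("carrier");L((190,233.3),(146.5,283.8),40);L((179.5,235.0),(200.5,231.5),50)
go(584.5,44.2,150,-80.9)
E
```

```text
[554.3  80.5  50. ] [688.1 106.1  50. ] 10.85 136.2
[ 5.684e+02 -4.000e-01  5.000e+01] [702.6  24.2  50. ] 10.4 136.5
[702.6  24.2  50. ] [688.1 106.1  50. ] 100.04 83.2
[622.5  77.4  50. ] [633.4  26.5  50. ] -78.0 52.1
stand
[ 481.1 -379.3   60. ] [ 566.1 -366.4   60. ] 8.62 86.0
[ 467.1 -288.2   60. ] [ 553.2 -279.4   60. ] 5.83 86.5
[ 553.2 -279.4   60. ] [ 566.1 -366.4   60. ] -81.57 88.0
[ 491.7 -320.7   60. ] [ 543.  -310.6   60. ] 11.2 52.3
carrier
[506.  228.8  40. ] [382.6 327.9  40. ] 141.24 158.3
[500.8 252.3  50. ] [510.4 202.2  50. ] -79.19 51.0
clock 0.35 pos [271.1 563.  256.1] theta -25.72 tilt 0.03 F [-0.7  0.2  0.4] w 85.3 j6 -0.26
turn 55.18 shift now [0.5075 0.3314 0.1063] shift after turn [ 0.5618 -0.2274  0.1061]
```

Emit:
{"method": "drive_tool", "body": {"plan": [[[0,0,0],9],[[0,0,0],9],[[0,0,0],9],[[0,0,0],9],[[0,0,0],9],[[0,0,0],9.3]], "fingers": -1}}

```text
clock: 1.1
position: [271.1, 563.1, 256.3]
ee_rot: [0.764, -0.645, -0.0, 0.0]
contact_force: [0.8, -0.3, -0.2]
gripper_width: 85.4
```

```bash
python3 -c "
from h import *
go(584.5,44.2,180,-80)"
```

```text
clock 1.1 pos [271.1 563.1 256.3] theta -80.32 tilt 0.01 F [ 0.8 -0.3 -0.2] w 85.4 j6 -1.21
turn -0.32 shift now [ 0.5642 -0.2217  0.0763] shift after turn [ 0.5654 -0.2185  0.0763]
```

Emit:
{"method": "drive_tool", "body": {"plan": [[[0.051,-0.02,0],0],[[0.051,-0.02,0],0],[[0.051,-0.02,0],0],[[0.051,-0.02,0],0],[[0.051,-0.02,0],0],[[0.051,-0.02,0],0],[[0.051,-0.02,0],0],[[0.051,-0.02,0.015],0],[[0.051,-0.02,0.02],0],[[0.051,-0.02,0.02],0],[[0.054,-0.0217,0.02],-0.3],[[0,0,0],0]]}}

```text
clock: 2.6
position: [587.6, 42.6, 178.8]
ee_rot: [0.766, -0.643, -0.001, 0.002]
contact_force: [-0.5, -0.0, 0.9]
gripper_width: 85.5
```

```bash
python3 -c "
from h import *
go(584.5,44.2,150,-80)
T=cam('top');S=cam('scene')
crop(T,225,145,305,235,6,'t1.png');crop(S,240,130,350,290,3,'s1.png')"
```

```text
clock 2.6 pos [587.6  42.6 178.8] theta -80.04 tilt 0.25 F [-0.5 -0.   0.9] w 85.5 j6 -0.17
turn -0.04 shift now [-0.0022  0.0026  0.0288] shift after turn [-0.0021  0.0027  0.0288]
```

View pics/t1.png

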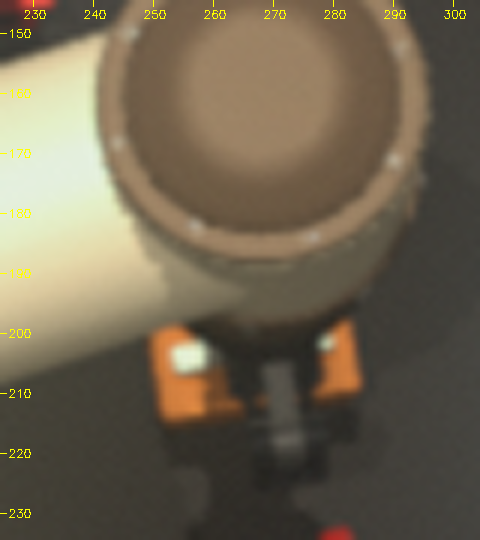

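View pics/s1.png

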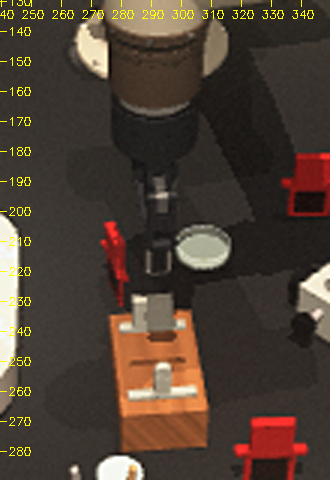

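Emit:
{"method": "drive_tool", "body": {"plan": [[[-0.002,0.0026,0.01],0],[[0,0,0.02],0],[[0,0,0.018],0],[[0,0,0],0],[[0,0,0],0]]}}

```text
clock: 3.32
position: [584.6, 48.6, 134.2]
ee_rot: [0.768, -0.64, 0.0, -0.001]
contact_force: [0.5, 0.5, 0.4]
gripper_width: 85.2
```

```bash
python3 -c "
from h import *
go(584.5,44.2,85,-80)"
```

```text
clock 3.325 pos [584.6  48.6 134.2] theta -79.61 tilt 0.09 F [0.5 0.5 0.4] w 85.2 j6 -0.18
turn 0.39 shift now [0.0043 0.0009 0.0492] shift after turn [0.0043 0.0008 0.0492]
```

Emit:
{"method": "drive_tool", "body": {"plan": [[[0.0043,0.0008,0.01],0.4],[[0,0,0.015],0],[[0,0,0.014],0],[[0,0,0.01],0],[[0,0,0],0],[[0,0,0],0]]}}

```text
clock: 4.08
position: [584.7, 43.3, 84.5]
ee_rot: [0.765, -0.643, 0.0, -0.0]
contact_force: [0.1, 0.5, 0.5]
gripper_width: 85.7
```

```bash
python3 -c "
from h import *
go(584.5,44.2,85,-80)
S=cam('scene');crop(S,260,190,330,290,5,'s2.png')"
```

```text
clock 4.075 pos [584.7  43.3  84.5] theta -80.1 tilt 0.03 F [0.1 0.5 0.5] w 85.7 j6 -0.18
turn -0.1 shift now [-0.001   0.     -0.0005] shift after turn [-0.001   0.     -0.0005]
```

View pics/s2.png

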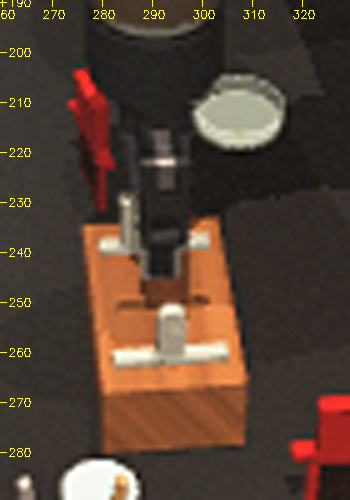

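Emit:
{"method": "drive_tool", "body": {"plan": [[[0,0,0],0],[[0,0,0],0],[[0,0,0],0],[[0,0,0],0],[[0,0,0],0],[[0,0,0],0],[[0,0,0],0],[[0,0,0],0]], "fingers": 1}}

```text
clock: 5.12
position: [584.5, 43.3, 84.5]
ee_rot: [0.765, -0.643, 0.0, -0.0]
contact_force: [1.0, 0.1, 1.1]
gripper_width: 8.9
```

```bash
python3 -c "
from h import *
go(584.7,43.3,200,-80)"
```

```text
clock 5.125 pos [584.5  43.3  84.5] theta -80.11 tilt 0.03 F [1.  0.1 1.1] w 8.9 j6 -0.18
turn -0.11 shift now [-0.     -0.0002 -0.1155] shift after turn [-0.     -0.0002 -0.1155]
```

Emit:
{"method": "drive_tool", "body": {"plan": [[[0,0,-0.008],0],[[0,0,-0.012],0],[[0,0,-0.015],0],[[0,0,-0.015],0],[[0,0,-0.02],0],[[0,0,-0.02],0],[[0,0,-0.02],0],[[0,0,-0.02],0],[[0,0,-0.02],0],[[0,0,-0.01],0],[[0,0,0],0],[[0,0,0],0]]}}

```text
clock: 6.62
position: [583.8, 43.2, 243.5]
ee_rot: [0.765, -0.644, -0.001, 0.001]
contact_force: [0.4, 1.0, -0.5]
gripper_width: 9.3
```

```bash
python3 -c "
from h import *
go(516.5,-314.5,244.5,7.1)
S=cam('scene');crop(S,240,100,350,290,3,'s3.png')
T=cam('top');crop(T,225,145,305,235,6,'t3.png')"
```

```text
clock 6.625 pos [583.8  43.2 243.5] theta -80.12 tilt 0.1 F [ 0.4  1.  -0.5] w 9.3 j6 -0.18
turn -87.22 shift now [ 0.3408  0.1277 -0.0009] shift after turn [-0.111   0.3466 -0.001 ]
```

View pics/s3.png

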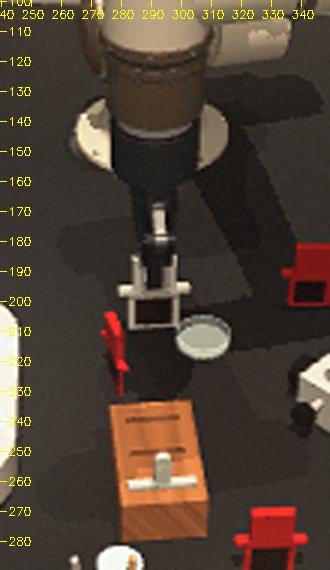

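Filter held squarely (scene 292,190 to 300) and the rack's end slot is now empty. Turning, then moving over the lamp house.

Emit:
{"method": "drive_tool", "body": {"plan": [[[0,0,0],-6],[[0,0,0],-9],[[0,0,0],-9],[[0,0,0],-9],[[0,0,0],-9],[[0,0,0],-9],[[0,0,0],-9],[[0,0,0],-9],[[0,0,0],-9],[[0,0,0],-9.2],[[0,0,0],0],[[0,0,0],0]]}}

```text
clock: 8.22
position: [584.3, 43.2, 243.9]
ee_rot: [0.998, 0.061, -0.0, 0.0]
contact_force: [0.3, -0.4, 0.2]
gripper_width: 9.0
```

```bash
python3 -c "
from h import *
go(516.5,-314.5,184.5,7.1)"
```

```text
clock 8.225 pos [584.3  43.2 243.9] theta 6.96 tilt 0.04 F [ 0.3 -0.4  0.2] w 9.0 j6 1.34
turn -0.14 shift now [-0.1106  0.3468  0.0596] shift after turn [-0.1115  0.3466  0.0594]
```

Emit:
{"method": "drive_tool", "body": {"plan": [[[-0.006,0.0176,0],0],[[-0.012,0.037,0],0],[[-0.012,0.037,0],0],[[-0.012,0.037,0],0],[[-0.012,0.037,0],0],[[-0.012,0.037,0.01],0],[[-0.012,0.037,0.01],0],[[-0.012,0.037,0.01],0],[[-0.012,0.037,0.01],0],[[-0.0095,0.0332,0.01],0],[[0,0,0.01],0],[[0,0,0],0]]}}

```text
clock: 9.72
position: [515.4, -314.7, 183.3]
ee_rot: [0.998, 0.061, -0.001, -0.001]
contact_force: [0.1, 0.7, 0.4]
gripper_width: 9.1
```

Emit:
{"method": "drive_tool", "body": {"plan": [[[0,0,0],0],[[0,0,0],0]]}}

```text
clock: 9.98
position: [517.0, -314.0, 185.1]
ee_rot: [0.998, 0.062, 0.001, 0.0]
contact_force: [0.3, -0.5, -0.6]
gripper_width: 8.9
```

```bash
python3 -c "
from h import *
go(516.5,-314.5,124.5,7.1)
S=cam('scene');crop(S,130,120,260,280,4,'s4.png')
T=cam('top');crop(T,350,180,460,280,6,'t4.png')"
```

```text
clock 9.975 pos [ 517.  -314.   185.1] theta 7.16 tilt 0.07 F [ 0.3 -0.5 -0.6] w 8.9 j6 1.97
turn 0.06 shift now [-0.0006  0.0004  0.0606] shift after turn [-0.0006  0.0004  0.0606]
```

View pics/s4.png

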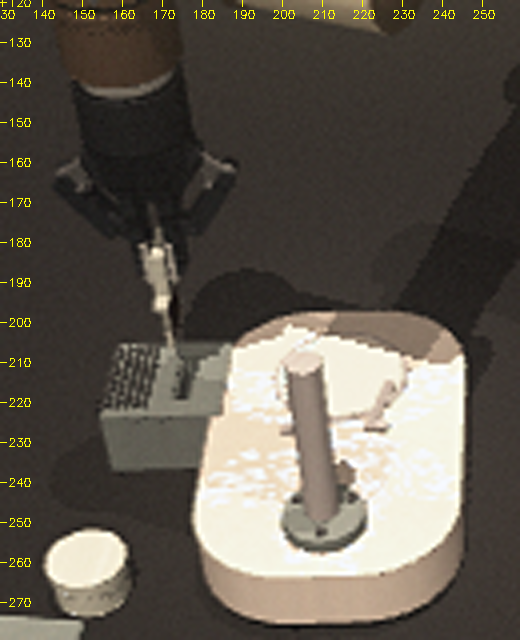

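View pics/t4.png

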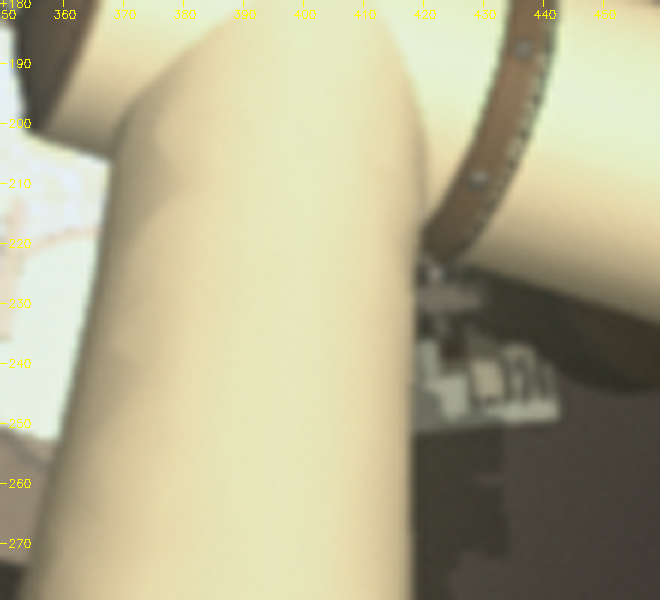

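```bash
cat >> h.py <<'E'
def loc(o,yaw,pts):
    a=np.radians(yaw);c,s=np.cos(a),np.sin(a)
    return [np.array([o[0]+c*p[0]-s*p[1],o[1]+s*p[0]+c*p[1],o[2]+p[2]]) for p in pts]
E
python3 - <<'E'
from h import *
S=cam('scene')
tp=arm.read_state()["position"]
sl=loc([tp[0],tp[1],tp[2]-34.5],7.1,[(x,y,-42) for x in(-23,23) for y in(-2,2)]+[(x,y,z) for x in(-32,32) for y in(-5,5) for z in (0,5)])
slot=loc([516.6,-314.5,60],7.1,[(x,y,0) for x in(-25.5,25.5) for y in(-8,8)])
crop(S,150,170,195,230,10,'s5.png',[proj(S,p) for p in sl+slot])
crop(S,150,170,195,230,10,'s5b.png')
E
```

```text
(no output)
```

View pics/s5.png

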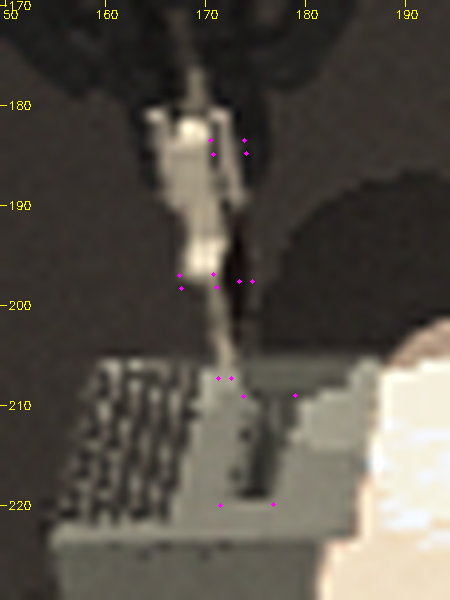

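View pics/s5b.png

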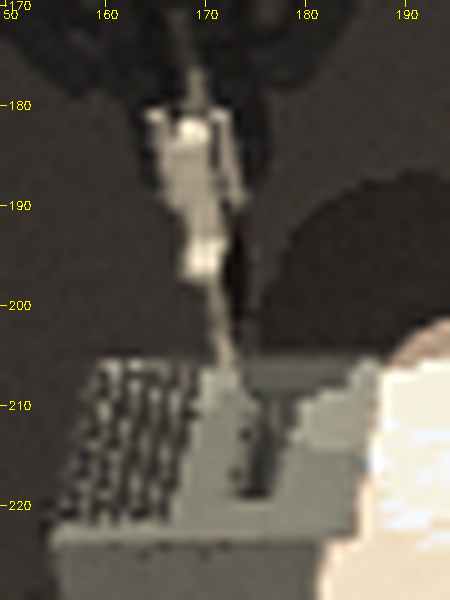

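Emit:
{"method": "drive_tool", "body": {"plan": [[[0,0.0005,0.01],0],[[0,0,0.015],0],[[0,0,0.012],0],[[0,0,0.007],0],[[0,0,0],0],[[0,0,0],0],[[0,0,0],0]]}}

```text
clock: 11.0
position: [516.8, -315.3, 140.9]
ee_rot: [0.998, 0.062, 0.001, 0.0]
contact_force: [0.1, 0.8, 0.6]
gripper_width: 9.1
```

```bash
python3 - <<'E'
from h import *
go(517,-314.5,94.5,7.1)
S=cam('scene')
crop(S,150,170,195,230,10,'s6.png')
E
```

```text
clock 11.0 pos [ 516.8 -315.3  140.9] theta 7.09 tilt 0.07 F [0.1 0.8 0.6] w 9.1 j6 1.98
turn -0.01 shift now [ 0.0002 -0.0008  0.0464] shift after turn [ 0.0003 -0.0008  0.0464]
```

View pics/s6.png

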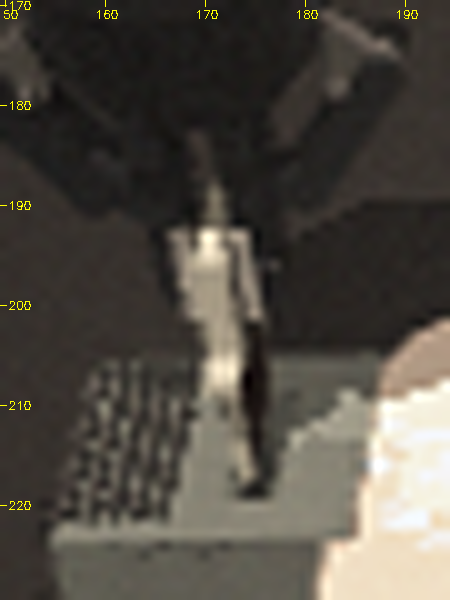

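Emit:
{"method": "drive_tool", "body": {"plan": [[[0,-0.0015,0],0],[[0,0,0.004],0],[[0,0,0.004],0],[[0,0,0.004],0],[[0,0,0.004],0],[[0,0,0],0]]}}

```text
clock: 11.8
position: [516.1, -313.6, 123.8]
ee_rot: [0.998, 0.062, -0.0, -0.0]
contact_force: [-0.1, -1.0, -0.1]
gripper_width: 9.1
```

Emit:
{"method": "drive_tool", "body": {"plan": [[[0,0,0.005],0],[[0,0,0.006],0],[[0,0,0.006],0],[[0,0,0.005],0],[[0,0,0.003],0],[[0,0,0],0],[[0,0,0],0]]}}

```text
clock: 12.68
position: [516.5, -313.8, 99.5]
ee_rot: [0.998, 0.062, 0.0, 0.0]
contact_force: [-0.1, -0.2, 0.1]
gripper_width: 9.1
```

```bash
python3 - <<'E'
from h import *
go(517,-314.5,94.5,7.1)
S=cam('scene')
crop(S,150,170,195,230,10,'s7.png')
E
```

```text
clock 12.675 pos [ 516.5 -313.8   99.5] theta 7.09 tilt 0.02 F [-0.1 -0.2  0.1] w 9.1 j6 1.97
turn -0.01 shift now [0.0004 0.0008 0.005 ] shift after turn [0.0004 0.0008 0.005 ]
```

View pics/s7.png

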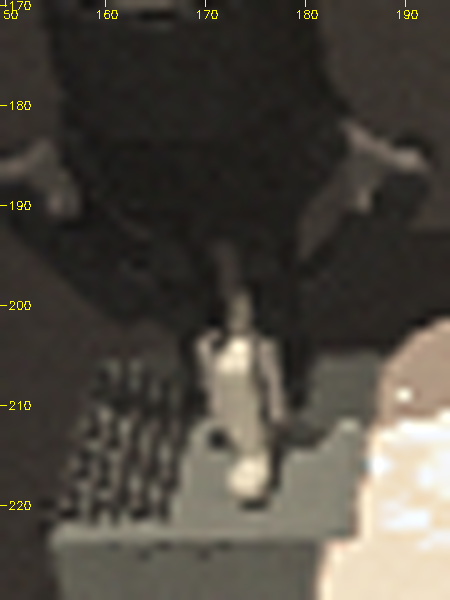

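Blade is in, shoulders about 5 mm above the housing (near shoulder end at 174,217) with no side force. Lowering to contact.

Emit:
{"method": "drive_tool", "body": {"plan": [[[0,0,0.002],0],[[0,0,0.002],0],[[0,0,0.001],0],[[0,0,0],0],[[0,0,0],0]]}}

```text
clock: 13.35
position: [516.3, -313.7, 94.5]
ee_rot: [0.998, 0.062, -0.0, 0.0]
contact_force: [-1.1, 1.1, 3.0]
gripper_width: 9.3
```

Emit:
{"method": "drive_tool", "body": {"plan": [[[0,0,0.0008],0],[[0,0,0],0],[[0,0,0],0]]}}

```text
clock: 13.72
position: [516.3, -313.7, 94.5]
ee_rot: [0.998, 0.062, 0.0, 0.0]
contact_force: [-2.0, 1.3, 6.1]
gripper_width: 9.4
```

Emit:
{"method": "drive_tool", "body": {"plan": [[[0,0,0],0],[[0,0,0],0],[[0,0,0],0],[[0,0,0],0],[[0,0,0],0]], "fingers": -0.2}}

```text
clock: 14.35
position: [516.4, -313.7, 93.4]
ee_rot: [0.998, 0.062, -0.0, -0.0]
contact_force: [0.6, -0.3, -0.9]
gripper_width: 51.3
```

Emit:
{"method": "drive_tool", "body": {"plan": [[[0,0,-0.005],0],[[0,0,-0.01],0],[[0,0,-0.02],0],[[0,0,-0.03],0],[[0,0,-0.03],0],[[0,0,-0.03],0],[[0,0,-0.03],0],[[0,0,-0.03],0],[[0,0,0],0],[[0,0,0],0]]}}

```text
clock: 15.6
position: [515.9, -313.4, 278.3]
ee_rot: [0.998, 0.062, -0.0, -0.0]
contact_force: [-0.8, -0.1, -0.8]
gripper_width: 51.2
```

```bash
python3 - <<'E'
from h import *
go(463.3,262.6,279,-40)
S=cam('scene')
crop(S,150,170,195,230,10,'s8.png')
E
```

```text
clock 15.6 pos [ 515.9 -313.4  278.3] theta 7.07 tilt 0.04 F [-0.8 -0.1 -0.8] w 51.2 j6 1.97
turn 47.07 shift now [ 1.870e-02 -5.781e-01 -3.000e-04] shift after turn [-0.4106 -0.4074 -0.0007]
```

View pics/s8.png

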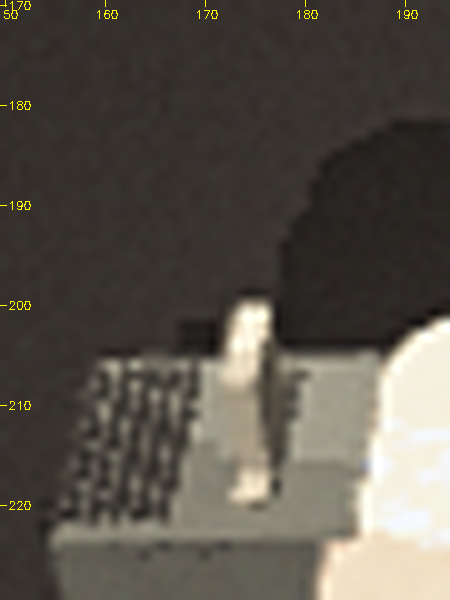

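Filter seated upright in the slot (shoulder end at 174,219). Now to the carrier.

Emit:
{"method": "drive_tool", "body": {"plan": [[[0,0,0],7],[[0,0,0],10],[[0,0,0],10],[[0,0,0],10],[[0,0,0],10.1],[[0,0,0],0],[[0,0,0],0]], "fingers": -1}}

```text
clock: 16.52
position: [516.1, -313.6, 277.9]
ee_rot: [0.94, -0.341, -0.001, 0.0]
contact_force: [-0.5, -0.4, 0.6]
gripper_width: 85.4
```

Emit:
{"method": "drive_tool", "body": {"plan": [[[-0.018,-0.018,0],0],[[-0.038,-0.038,0],0],[[-0.038,-0.038,0],0],[[-0.038,-0.038,0],0],[[-0.038,-0.038,0],0],[[-0.038,-0.038,0],0],[[-0.038,-0.038,0],0],[[-0.038,-0.038,0],0],[[-0.038,-0.038,0.02],0],[[-0.038,-0.038,0.03],0],[[-0.038,-0.035,0.03],0],[[-0.0126,-0.0124,0.02],0]]}}

```text
clock: 18.02
position: [463.0, 264.6, 176.9]
ee_rot: [0.941, -0.34, -0.0, 0.001]
contact_force: [0.0, 0.1, 1.1]
gripper_width: 85.8
```

Emit:
{"method": "drive_tool", "body": {"plan": [[[0,0,0],0],[[0,0,0],0],[[0,0,0],0]]}}

```text
clock: 18.4
position: [464.4, 261.8, 179.7]
ee_rot: [0.94, -0.342, 0.0, -0.001]
contact_force: [-0.1, -0.0, 0.4]
gripper_width: 85.6
```

```bash
python3 - <<'E'
from h import *
go(463.3,262.6,120,-40)
S=cam('scene');T=cam('top')
crop(S,320,120,420,260,4,'s9.png')
crop(T,310,145,450,280,5,'t9.png')
cv2.imwrite('pics/t9f.png',T['image'][:,:,::-1])
E
```

```text
clock 18.4 pos [464.4 261.8 179.7] theta -40.05 tilt 0.12 F [-0.1 -0.   0.4] w 85.6 j6 0.05
turn -0.05 shift now [-0.0014  0.0002  0.0597] shift after turn [-0.0013  0.0001  0.0597]
```

View pics/s9.png

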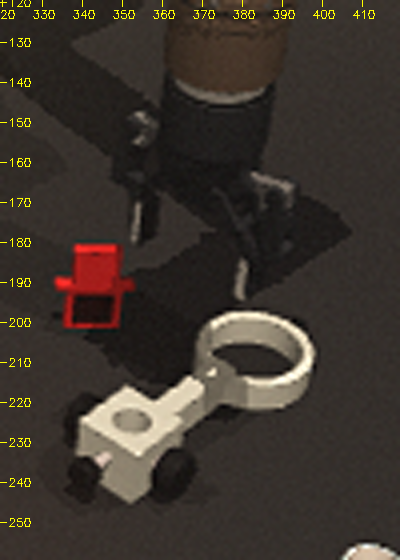

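View pics/t9.png

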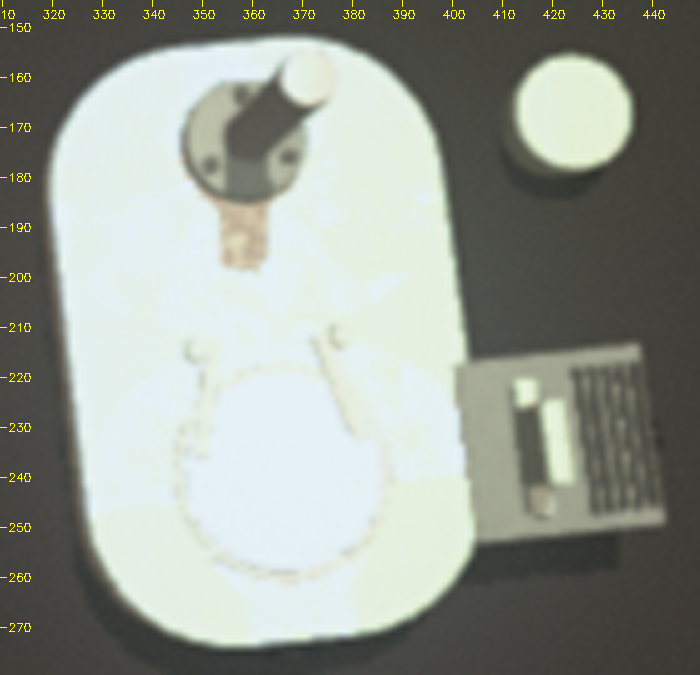

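View pics/t9f.png

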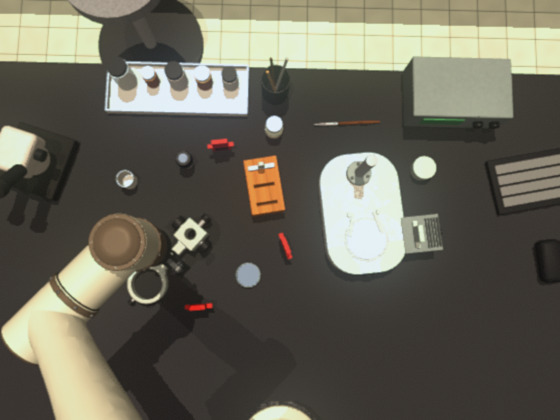

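Emit:
{"method": "drive_tool", "body": {"plan": [[[-0.0013,0,0.02],0],[[0,0,0.025],0],[[0,0,0.025],0],[[0,0,0.02],0],[[0,0,0],0],[[0,0,0],0],[[0,0,0],0]]}}

```text
clock: 19.38
position: [463.4, 263.6, 89.7]
ee_rot: [0.94, -0.342, 0.001, -0.001]
contact_force: [0.3, -0.2, 0.7]
gripper_width: 85.3
```

```bash
python3 - <<'E'
from h import *
go(463.3,262.6,32,-40)
S=cam('scene')
s=arm.read_state()["position"]
pts=loc([505.4,227.2,0],140,[(0,0,50),(160,0,28),(55,10,36),(55,-10,36),(55,0,36)])
crop(S,320,140,420,260,5,'s10.png',[proj(S,p) for p in pts])
E
```

```text
clock 19.375 pos [463.4 263.6  89.7] theta -40.01 tilt 0.14 F [ 0.3 -0.2  0.7] w 85.3 j6 0.05
turn -0.01 shift now [0.0005 0.001  0.0577] shift after turn [0.0005 0.0008 0.0577]
```

View pics/s10.png

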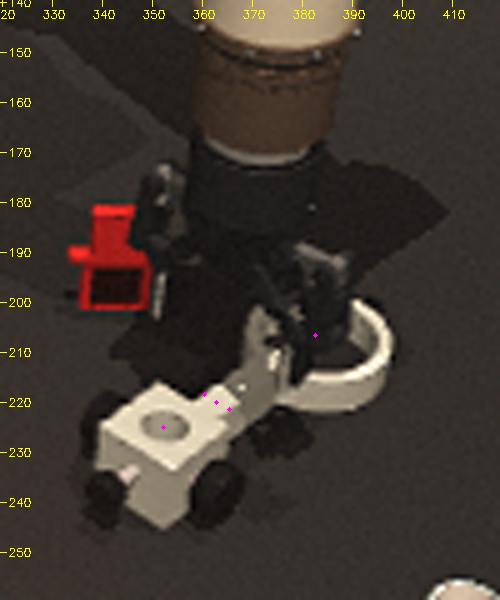

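Emit:
{"method": "drive_tool", "body": {"plan": [[[0,0.0005,0.012],0],[[0,0,0.015],0],[[0,0,0.015],0],[[0,0,0.01],0],[[0,0,0.0055],0],[[0,0,0],0],[[0,0,0],0]]}}

```text
clock: 20.3
position: [462.8, 263.0, 31.4]
ee_rot: [0.94, -0.342, 0.0, -0.0]
contact_force: [1.2, 0.6, 0.7]
gripper_width: 85.4
```

```bash
python3 - <<'E'
from h import *
go(463.3,262.6,32,-40)
S=cam('scene')
crop(S,320,140,420,260,5,'s11.png')
E
```

```text
clock 20.3 pos [462.8 263.   31.4] theta -40.01 tilt 0.05 F [1.2 0.6 0.7] w 85.4 j6 0.05
turn -0.01 shift now [ 0.0007 -0.     -0.0006] shift after turn [ 0.0007 -0.     -0.0006]
```

View pics/s11.png

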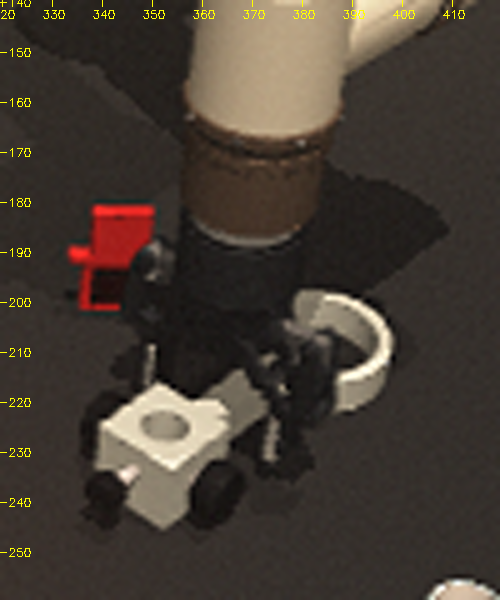

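Emit:
{"method": "drive_tool", "body": {"plan": [[[0.0007,0,0],0],[[0,0,0],0],[[0,0,0],0],[[0,0,0],0],[[0,0,0],0],[[0,0,0],0],[[0,0,0],0],[[0,0,0],0],[[0,0,0],0]], "fingers": 1}}

```text
clock: 21.48
position: [463.2, 262.6, 31.3]
ee_rot: [0.94, -0.342, 0.0, -0.0]
contact_force: [-0.4, 0.4, 4.4]
gripper_width: 19.4
```

Emit:
{"method": "drive_tool", "body": {"plan": [[[0,0,-0.004],0],[[0,0,-0.006],0],[[0,0,-0.01],0],[[0,0,-0.01],0],[[0,0,-0.01],0],[[0,0,0],0],[[0,0,0],0],[[0,0,0],0]]}}

```text
clock: 22.48
position: [462.8, 262.1, 70.6]
ee_rot: [0.94, -0.342, -0.0, 0.0]
contact_force: [-0.4, 0.8, -5.5]
gripper_width: 19.0
```

```bash
python3 - <<'E'
from h import *
go(463.3,262.6,72,-40);print(arm.read_state()["wrist_torque"])
S=cam('scene');T=cam('top')
crop(S,320,120,420,260,4,'s12.png')
crop(T,110,195,220,310,5,'t12.png')
E
```

```text
clock 22.475 pos [462.8 262.1  70.6] theta -40.02 tilt 0.06 F [-0.4  0.8 -5.5] w 19.0 j6 0.05
turn -0.02 shift now [ 0.     -0.0007 -0.0014] shift after turn [ 0.     -0.0008 -0.0014]
[-0.03672366  0.0125987  -0.0098365 ]
```

View pics/s12.png

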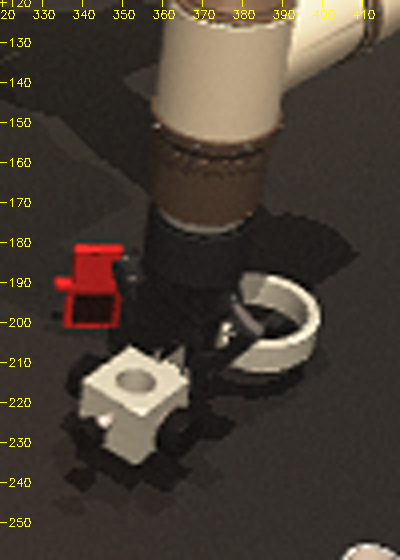

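View pics/t12.png

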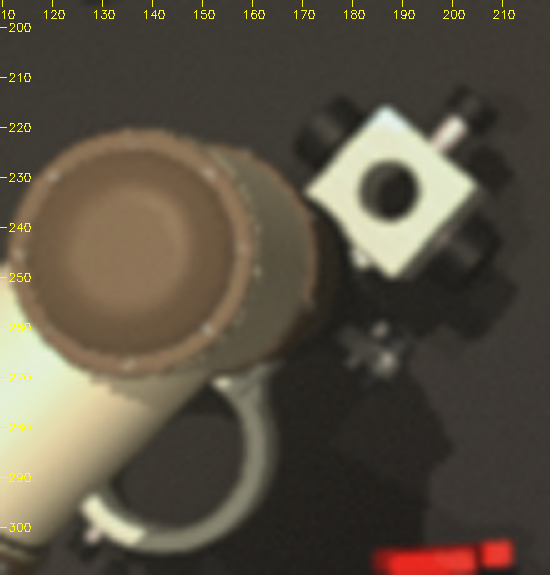

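Carrier lifted level (ring (383,203), block (353,213) in scene; 5.5 N, near-zero moment). Raising straight up, then turning.

Emit:
{"method": "drive_tool", "body": {"plan": [[[0,0,-0.012],0],[[0,0,-0.02],0],[[0,0,-0.025],0],[[0,0,-0.03],0],[[0,0,-0.03],0],[[0,0,-0.03],0],[[0,0,-0.03],0],[[0,0,-0.03],0],[[0,0,-0.02],0],[[0,0,-0.012],0],[[0,0,0],0],[[0,0,0],0]]}}

```text
clock: 24.08
position: [462.5, 262.0, 308.9]
ee_rot: [0.94, -0.342, -0.001, 0.001]
contact_force: [-0.8, -0.2, -4.6]
gripper_width: 19.0
```

Emit:
{"method": "drive_tool", "body": {"plan": [[[0,0,0],-2],[[0,0,0],-4],[[0,0,0],-5],[[0,0,0],-6],[[0,0,0],-6],[[0,0,0],-6],[[0,0,0],-6],[[0,0,0],-5],[[0,0,0],-4],[[0,0,0],-3.2],[[0,0,0],0],[[0,0,0],0]]}}

```text
clock: 25.58
position: [463.0, 262.3, 309.6]
ee_rot: [0.998, 0.062, -0.0, 0.0]
contact_force: [0.3, -0.7, -5.1]
gripper_width: 18.9
```

```bash
python3 - <<'E'
from h import *
go(605.6,-181.9,310,7.2);print(arm.read_state()["wrist_torque"])
S=cam('scene')
cv2.imwrite('pics/s13.png',S['image'][:,:,::-1])
E
```

```text
clock 25.575 pos [463.  262.3 309.6] theta 7.16 tilt 0.04 F [ 0.3 -0.7 -5.1] w 18.9 j6 0.88
turn -0.04 shift now [ 8.610e-02  4.585e-01 -2.000e-04] shift after turn [ 8.580e-02  4.586e-01 -4.000e-04]
[-0.00808838 -0.05505876 -0.00172816]
```

View pics/s13.png

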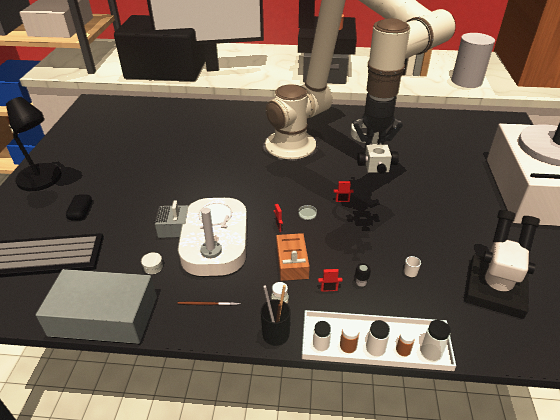

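Emit:
{"method": "drive_tool", "body": {"plan": [[[0.0015,0.008,0],0],[[0.003,0.016,0],0],[[0.0045,0.024,0],0],[[0.0055,0.03,0],0],[[0.0055,0.03,0],0],[[0.0055,0.03,0],0],[[0.0055,0.03,0],0],[[0.0055,0.03,0],0],[[0.0055,0.03,0],0],[[0.0055,0.03,0],0],[[0.0055,0.03,0],0],[[0.0055,0.03,0],0]]}}

```text
clock: 27.12
position: [560.8, -48.0, 310.1]
ee_rot: [0.998, 0.062, -0.0, 0.0]
contact_force: [0.1, 1.4, -4.8]
gripper_width: 18.9
```

Emit:
{"method": "drive_tool", "body": {"plan": [[[0.0055,0.03,0],0],[[0.0055,0.03,0],0],[[0.0055,0.03,0],0],[[0.005,0.025,0],0],[[0.004,0.015,0],0],[[0.002,0.0105,0],0],[[0,0,0],0],[[0,0,0],0],[[0,0,0],0]]}}

```text
clock: 28.25
position: [605.6, -181.1, 310.3]
ee_rot: [0.998, 0.063, 0.0, -0.0]
contact_force: [0.9, 0.5, -5.3]
gripper_width: 18.9
```

```bash
python3 - <<'E'
from h import *
go(605.6,-181.9,310,7.2);print(arm.read_state()["wrist_torque"])
S=cam('scene');T=cam('top')
crop(S,130,110,270,280,4,'s14.png')
crop(T,300,100,460,280,4,'t14.png')
E
```

```text
clock 28.25 pos [ 605.6 -181.1  310.3] theta 7.24 tilt 0.01 F [ 0.9  0.5 -5.3] w 18.9 j6 1.73
turn 0.04 shift now [-0.0001  0.0008  0.0003] shift after turn [-0.0001  0.0008  0.0003]
[0.01408471 0.03646624 0.00082215]
```

View pics/s14.png

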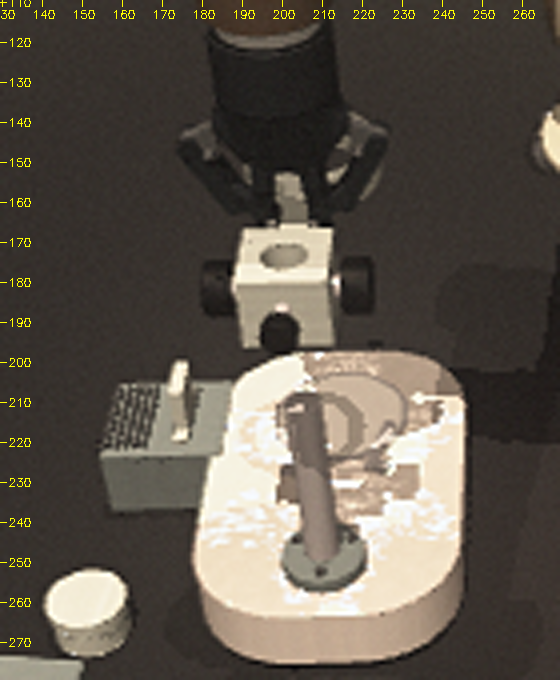

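View pics/t14.png

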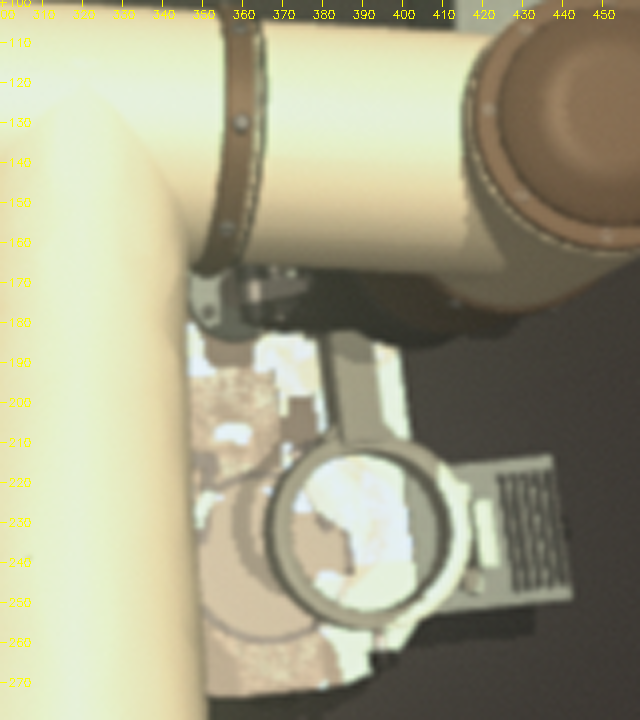

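```bash
python3 - <<'E'
from h import *
s=arm.read_state();p=s["position"];u=p[2]-31.3
S=cam('scene');T=cam('top')
B=loc([p[0],p[1],u],187.2,[(-55,0,0)])[0]
print("bore",B)
t=np.linspace(0,6.283,25)
pts=loc(B,187.2,[(14.5*np.cos(a),14.5*np.sin(a),50) for a in t]+[(160+47*np.cos(a),47*np.sin(a),28) for a in t]+[(160+38*np.cos(a),38*np.sin(a),28) for a in t]+[(x,y,z) for x in(-28,28) for y in(-28,28) for z in (0,50)])
post=[np.array([660.2+12.5*np.cos(a),-175+12.5*np.sin(a),210]) for a in t]
crop(S,170,150,240,230,9,'s15.png',[proj(S,q) for q in pts+post])
crop(T,340,160,440,270,6,'t15.png',[proj(T,q) for q in pts])
E
```

```text
bore [ 660.25357337 -174.3223127   278.94449336]
```

View pics/s15.png

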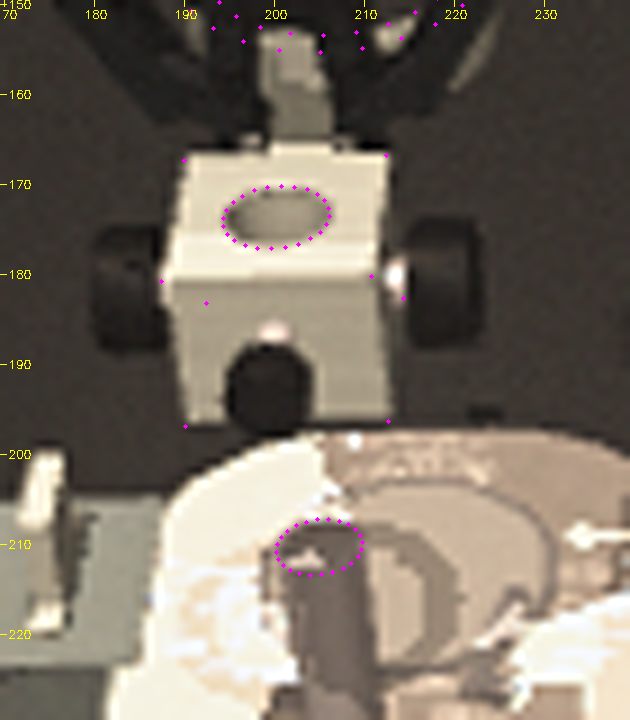

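View pics/t15.png

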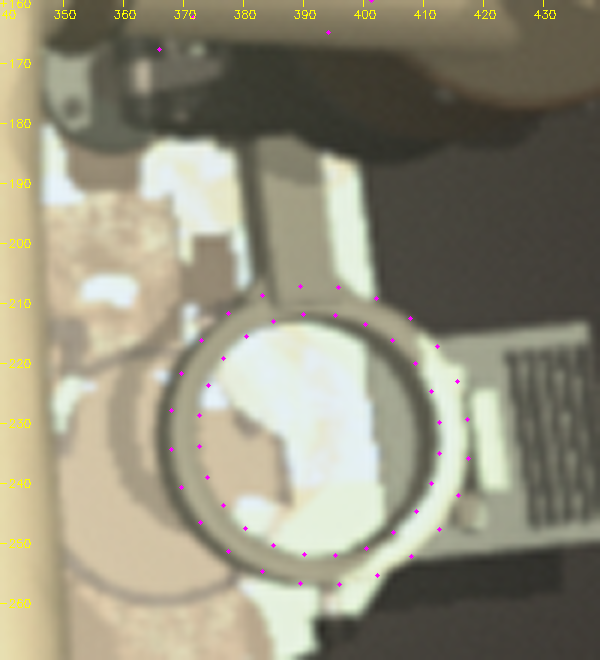

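Overlay agrees: bore, block corners and ring lie on the prediction within about 0.5 px, and the post circle fits. Lowering the last 39 mm.

Emit:
{"method": "drive_tool", "body": {"plan": [[[0,0.0006,0.003],0],[[0,0,0.005],0],[[0,0,0.007],0],[[0,0,0.007],0],[[0,0,0.007],0],[[0,0,0.005],0],[[0,0,0.0035],0],[[0,0,0.0015],0],[[0,0,0],0],[[0,0,0],0],[[0,0,0],0],[[0,0,0],0]]}}

```text
clock: 29.95
position: [605.8, -182.4, 271.1]
ee_rot: [0.998, 0.063, 0.0, 0.0]
contact_force: [0.7, -0.2, -4.5]
gripper_width: 18.8
```

```bash
python3 - <<'E'
from h import *
go(605.6,-181.9,271.3,7.2)
s=arm.read_state();p=s["position"];u=p[2]-31.3;print(s["joint_vel"].round(3),s["wrist_torque"])
S=cam('scene');T=cam('top')
B=loc([p[0],p[1],u],187.2,[(-55,0,0)])[0]
print("bore",B)
t=np.linspace(0,6.283,25)
pts=loc(B,187.2,[(14.5*np.cos(a),14.5*np.sin(a),50) for a in t]+[(160+47*np.cos(a),47*np.sin(a),28) for a in t]+[(x,y,z) for x in(-28,28) for y in(-28,28) for z in (0,50)])
crop(S,150,150,250,260,6,'s16.png',[proj(S,q) for q in pts])
crop(T,340,160,440,270,5,'t16.png',[proj(T,q) for q in pts])
cv2.imwrite('pics/s16f.png',S['image'][:,:,::-1])
E
```

```text
clock 29.95 pos [ 605.8 -182.4  271.1] theta 7.19 tilt 0.01 F [ 0.7 -0.2 -4.5] w 18.8 j6 1.73
turn -0.01 shift now [-0.0002 -0.0005 -0.0002] shift after turn [-0.0002 -0.0005 -0.0002]
[-0.002  0.003  0.    -0.002  0.001 -0.001] [-0.01511343 -0.04306503 -0.01417002]
bore [ 660.40267472 -175.5128817   239.83393651]
```

View pics/s16.png

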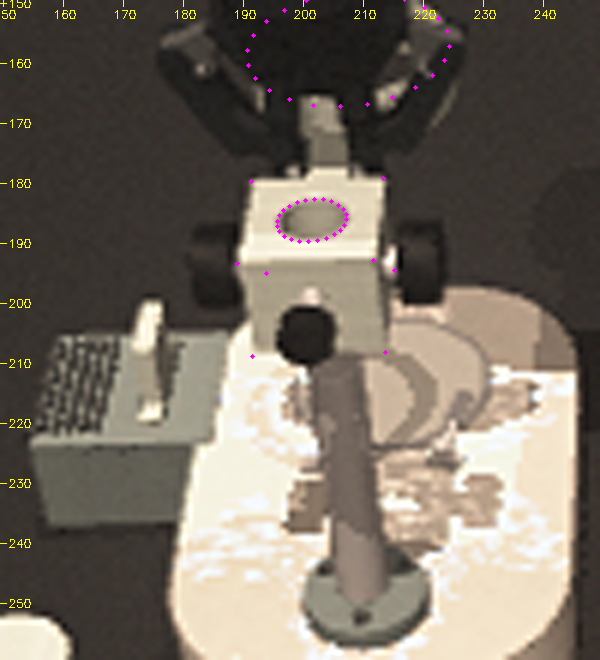

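View pics/t16.png

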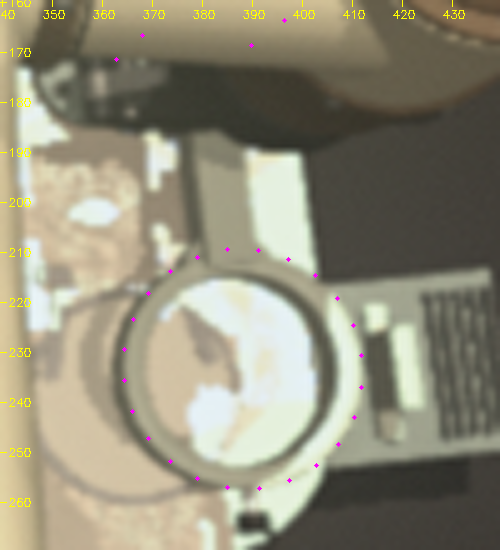

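View pics/s16f.png

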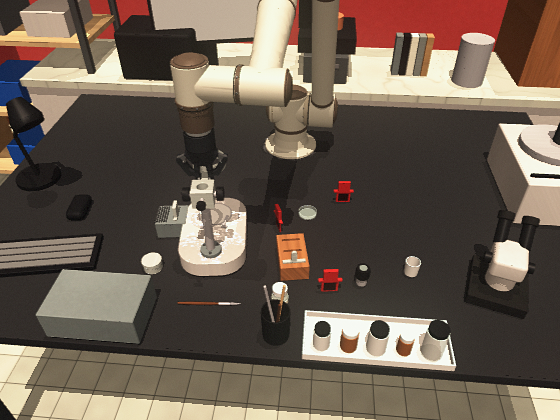

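```bash
python3 -c "
from bench import arm
print(arm.job_done())"
```

```text
the job is handed in; nothing more can be done
None
```

The job is handed in. The filter slide is seated in the lamp house, and the arm is holding the carrier over the stand, level and still. The clock stood at about 30 s of the 72 s allowed.

- **Filter:** I took the wide-tab bare-metal slide from the rack and lowered it into the slot. Its height stopped changing while the contact force rose from 3 to 6 N, so the shoulders are on the housing. I then released it, and both cameras show it upright in the slot.
- **Carrier:** I gripped it across the web at the balance point and lifted it; it weighed about 5 N with almost no moment at the wrist. It is now held with these readings:

| Check | Result |
|---|---|
| Bore position (from the tool pose) | (660.4, -175.5) |
| Post position (from the images) | about (660.2, -175) |
| Carrier underside height | 239.8 mm, about 30 mm above the post's top |
| Tool tilt | 0.01° |
| Joint speeds | about 0 |

- **Disagreements:** the ring in the top view lay about 1 px (roughly 2 mm) from where I predicted. The two cameras also differed by about 2 mm on the positions of the post and the slot. Both are within the stated calibration.
- **Everything else:** no unexpected contact forces showed. In the last scene picture the polariser, the red look-alikes and the bystanders are where they started.

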